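# Hang the loaded tool caddy level on the stand's stud

### The arm

A 7-joint arm with a two-finger parallel gripper is mounted at the origin on a cart in front of the work surface, level with it; the furniture and walls round the work are solid. World frame = base frame: x ahead of the robot, y to its left, z up, the work surface at z = 0. Lengths are in mm, angles in rad, forces in N, time in s.
With the tool pointing down it reaches from about 400 to 875 mm from the base axis. Payload 4.4 kg.
Tool frame: the origin (TCP) lies at the very end of the fingers, on their centre line; the grasp point (between the pads) lies 19 mm behind it; z points along the fingers, y is the line along which they close (so a half turn about z gives the same grasp; the last joint's range is limited). The gripper opens to 85 mm and grips with 20 to 120 N. Pads are 22 mm wide; open, the fingers measure 114 mm over their backs; the gripper's body (76 mm by 85 mm) begins 54 mm behind the grasp point. The pads swing forward as they close: fully open they stand 13 mm farther back than shut.
Start: joints at [1.215, 0.628, 0.038, 1.517, -0.027, 0.996, -0.02], TCP at [185.772, -622.902, 231.313] pointing down, gripper open.
Joint ranges: [-3.06, 3.06], [-0.37, 2.12], [-1.25, 1.32], [0.18, 2.47], [-1.1, 4.24], [0.23, 1.98], [-2.94, 2.94]. Speed limits (rad/s): [2.57, 2.57, 3.14, 3.14, 3.14, 3.14, 3.14].

### API

Orientations are given as [roll, pitch, yaw] about the fixed x, y, z axes, in that order (R = Rz(yaw) Ry(pitch) Rx(roll)).
In Python, from cell import read_state, get_image, camera_info, finish_job gives the robot as it stands.
- The arm moves only by the tool play_rows, never from a script. Its argument "deltas" is one flat list of numbers, 7 for each row, row after row: the shift along the tool's x, y, z in mm, then the turn, a rotation vector about the tool's x, y, z in rad, then the opening, from 0 (shut) to 1 (fully open). In form: [dx, dy, dz, ax, ay, az, grip, dx, dy, dz, ax, ay, az, grip, ...]. A call has 1 to 10 rows; each row is the pose to reach, as a shift and turn from the pose commanded when the call began, along the tool's axes at that moment; what a row does not reach only later rows make up. A row lasts 1/8 s, in which the tool goes at most 62.5 mm and 10.7 degrees, less where a joint would pass 70% of its speed; a pose out of reach is approached as far as the arm can. A call with a gripper value outside its range is refused whole. The fingers move at their own pace and stop on an object; the grip force is fixed at half the most. Time passes only in rows, so rows that repeat a pose let the fingers close. It gives the time, the measured TCP pose, the force, the opening and the grip force at its end, in the units of the state.
- read_state(): the state, without advancing time (a new reading comes with each control period).
- get_image(name): name is "scene" or "side" or "wrist"; returns the picture (420x560x3 uint8, red, green, blue); there is no depth.
- camera_info(name): a dict with "fx", "fy", "cx", "cy" (pixels), "T" (4x4, takes a point from camera to world coordinates). Camera axes: x right, y down, z forward; pixel columns grow to the right and rows downward; lengths in mm; the calibration is good to about 2 mm. A picture is of the moment at which its call begins: read the wrist's pose just before it. camera_info takes no time and is no camera call; for the wrist camera it gives the pose at the moment of the call.
- finish_job(): hands the job in; it is judged then, once.
The state is a dict: "clock": time; "qpos": joint angles; "qd": joint speeds; "tau": joint torques, N m; "eef_pos": TCP position; "tool_rot": TCP orientation; "force": force on the tool from outside, world axes, zero at the start; "torque": the same for the moment, N m; "width": finger opening in mm; "gripper_force": force on a finger pad.
Only numpy, scipy, OpenCV 4.12 (cv2) and the standard library are available. Lean on these libraries where they do the work, as an engineer would, in place of code of your own. Each camera call takes 0.05 s, during which the arm holds its last target. There are 200 camera calls.

### The job

Lift the green tool caddy by its aluminium plate and hang it on the stand's stud by the one hole that lets it hang level with the load it carries now: pass that hole over the stud's head, push the plate on until it sits in the neck between head and collar, lower it until the stud carries the weight, and let go. The arm's height was never measured, so feel for it, and never press hard on the stand, with the hand or with the caddy. Keep the tape measure and the nuts in the caddy, never tip it far, and leave the other things on the bench where they are.

Things in the scene. Friction and masses are not known exactly. Their poses are not given: they have to be found in the camera images.
- caddy: Green tray, 106 (x) x 195 (y) x 30 mm, with an upright aluminium plate over its middle, in its y-z plane: 8 mm thick (x), 140 mm long (y), 88 to 165 mm above the underside; grip it by its top 25 mm. About 0.27 kg, itself balanced at y = 0. Four wells in a row, centred at y = -72, -24, 24, 72 mm. Origin: centre of the underside; z up. Tape measure and nuts lie in the wells, any order.
- tape_mid (a point): middle of a white-grey tape measure, 39 mm thick, 87 mm long, 69 mm high, about 0.38 kg, standing lengthwise across the caddy in one of its wells; its weight acts here
- nut_1_mid (a point): middle of an M16 steel nut, 24x27x13 mm, 35 g, lying flat in one of the caddy's wells
- nut_2_mid (a point): middle of an M16 steel nut, 24x27x13 mm, 35 g, lying flat in one of the caddy's wells
- nut_3_mid (a point): middle of an M16 steel nut, 24x27x13 mm, 35 g, lying flat in one of the caddy's wells
- hole1 (a point): centre of a 14 mm hole through the caddy's plate, 120 mm above the caddy's underside, 45 mm below the plate's top edge, at y = -55 mm on the caddy; the hole runs along the caddy's x
- hole2 (a point): centre of a 14 mm hole through the caddy's plate, 120 mm above the caddy's underside, 45 mm below the plate's top edge, at y = -33 mm on the caddy; the hole runs along the caddy's x
- hole3 (a point): centre of a 14 mm hole through the caddy's plate, 120 mm above the caddy's underside, 45 mm below the plate's top edge, at y = -11 mm on the caddy; the hole runs along the caddy's x
- hole4 (a point): centre of a 14 mm hole through the caddy's plate, 120 mm above the caddy's underside, 45 mm below the plate's top edge, at y = 11 mm on the caddy; the hole runs along the caddy's x
- hole5 (a point): centre of a 14 mm hole through the caddy's plate, 120 mm above the caddy's underside, 45 mm below the plate's top edge, at y = 33 mm on the caddy; the hole runs along the caddy's x
- hole6 (a point): centre of a 14 mm hole through the caddy's plate, 120 mm above the caddy's underside, 45 mm below the plate's top edge, at y = 55 mm on the caddy; the hole runs along the caddy's x
- hanger: Fixed stand: grey foot 160x110x10 mm, round 20 mm column, 260 mm high. Origin: column axis at bench level, z up. A level 12 mm round arm points along -x, in the plane y = 0. Along -x on it: 18 mm collar at 100-106 mm, 7 mm neck to 121 mm, 12 mm head to 131 mm, its end bevelled 0.7 mm. Arm axis clamped 173 to 207 mm above the bench; its height is not measured: see or feel it.
- spray_bottle: bystander: blue trigger spray bottle, 249 mm high, origin at its underside
- aerosol_blue: bystander: white aerosol can with blue cap, 238 mm high, origin at its underside
- glue_bottle: bystander: yellow glue bottle with red nozzle, 176 mm high, origin at its underside
- screwdriver: bystander: screwdriver, 200 mm long, lying, origin at its underside
- combo_spanner: bystander: steel spanner, 220 mm long, lying, origin at its underside

How it is judged (in metres and radians):
On the way, in this order (a step that is already met when the one before it is completed fails the run):
1. the caddy is lifted clear of the bench, held by the fingers (height (world z) of caddy above 0.02 m and contact force between the fingers and caddy above 2 N), for 0.2 s.
2. one hole has been passed over the stud's head and the plate stands in the neck, between head and collar (((x of hole1 in the frame of hanger between -0.12 and -0.107 m and y of hole1 in the frame of hanger between -0.005 and 0.005 m) or (x of hole2 in the frame of hanger between -0.12 and -0.107 m and y of hole2 in the frame of hanger between -0.005 and 0.005 m) or (x of hole3 in the frame of hanger between -0.12 and -0.107 m and y of hole3 in the frame of hanger between -0.005 and 0.005 m) or (x of hole4 in the frame of hanger between -0.12 and -0.107 m and y of hole4 in the frame of hanger between -0.005 and 0.005 m) or (x of hole5 in the frame of hanger between -0.12 and -0.107 m and y of hole5 in the frame of hanger between -0.005 and 0.005 m) or (x of hole6 in the frame of hanger between -0.12 and -0.107 m and y of hole6 in the frame of hanger between -0.005 and 0.005 m)) and height (world z) of caddy between 0.045 and 0.09 m), for 0.2 s.
At the end, for the whole second after the job is handed in: The caddy hangs at rest by one hole on the stud's neck (hole centre within 6.5 mm of the neck's middle along the stud, 5 mm sideways, caddy's underside 45 to 86 mm up), level within 0.10 rad, its weight on the stand, tape measure and nuts in its wells (((x of hole1 in the frame of hanger between -0.12 and -0.107 m and y of hole1 in the frame of hanger between -0.005 and 0.005 m) or (x of hole2 in the frame of hanger between -0.12 and -0.107 m and y of hole2 in the frame of hanger between -0.005 and 0.005 m) or (x of hole3 in the frame of hanger between -0.12 and -0.107 m and y of hole3 in the frame of hanger between -0.005 and 0.005 m) or (x of hole4 in the frame of hanger between -0.12 and -0.107 m and y of hole4 in the frame of hanger between -0.005 and 0.005 m) or (x of hole5 in the frame of hanger between -0.12 and -0.107 m and y of hole5 in the frame of hanger between -0.005 and 0.005 m) or (x of hole6 in the frame of hanger between -0.12 and -0.107 m and y of hole6 in the frame of hanger between -0.005 and 0.005 m)) and height (world z) of caddy between 0.045 and 0.086 m and angle between caddy's own z axis and vertical below 0.1 rad and contact force between caddy and hanger above 4 N and linear speed of caddy below 0.03 m/s and angular speed of caddy below 0.3 rad/s and distance between each of tape_mid, nut_1_mid, nut_2_mid, nut_3_mid and caddy below 0.1 m and z of tape_mid in the frame of caddy below 0.05 m and z of each of nut_1_mid, nut_2_mid, nut_3_mid in the frame of caddy below 0.02 m); the robot touches nothing.
It fails at once if the hand presses the caddy it holds against the stand with more than 30 N (contact force between caddy and hanger above 30 N and contact force between the fingers and caddy above 15 N).
It fails at once if the fingers or the arm press on the stand with more than 30 N (contact force between any of the fingers, the arm and hanger above 30 N).
It fails at once if the caddy is tipped by more than 0.6 rad (angle between caddy's own z axis and vertical above 0.6 rad).
It fails at once if a bystander is moved by more than 25 mm (distance of any of spray_bottle, aerosol_blue, glue_bottle, screwdriver, combo_spanner from where it was at the start of the episode above 0.025 m).
It also fails if it takes over 58 s, if anything falls off the work surface, if the arm or the gripper's body presses on something with over 40 N, if the wrist force passes 120 N, or if a joint passes its speed limit or range.

## Working session

There is one attempt and no reset: what is moved stays moved. The work goes in short steps, Python scripts to look and compute and a tool call to move; the robot and the scene stay as the last step left them, time stands still between calls to the robot, and variables do not carry over. Pictures are saved under pics/ and viewed, at most 10 in all, crops included, and the job is handed in when it is done.

Besides the shell and the picture viewer there is one more tool, called as name(argument=value, ...) on one line, values as JSON. play_rows: Moves the arm, as the interface text tells. Its arguments: {"type":"object","properties":{"deltas":{"type":"array"}},"required":["deltas"]}

```bash
mkdir -p pics; python3 - <<'E'
from cell import *
import cv2,numpy as np
s=read_state();print({k:np.round(v,3).tolist() for k,v in s.items()})
for n in("scene","side","wrist"):
    i=camera_info(n);print(n,i["fx"],i["cx"],i["cy"],np.round(i["T"],3).tolist())
    cv2.imwrite(f"pics/{n}0.png",cv2.resize(get_image(n)[:,:,::-1],(800,600),interpolation=cv2.INTER_CUBIC))
E
```

```text
{'clock': 0.0, 'qpos': [1.215, 0.629, 0.038, 1.518, -0.027, 0.996, -0.02], 'qd': [-0.0, 0.001, 0.001, -0.003, 0.001, -0.0, -0.001], 'tau': [-0.001, -56.34, 1.226, -19.344, 0.011, 0.011, -0.0], 'eef_pos': [185.591, -622.273, 230.384], 'tool_rot': [-3.14, 0.0, 0.29], 'force': [-0.329, 0.269, -0.189], 'torque': [-0.019, -0.01, -0.051], 'gripper_force': 0.0, 'width': 85.302}
scene 403.9836220661716 276.2829478282243 216.00454039118756 [[0.839, -0.411, 0.356, 200.552], [-0.544, -0.652, 0.529, -441.412], [0.015, -0.637, -0.771, 894.138], [0.0, 0.0, 0.0, 1.0]]
side 446.116957959699 280.6882152018955 215.8852966552856 [[-0.899, -0.306, 0.313, 177.415], [-0.437, 0.592, -0.677, 951.219], [0.021, -0.745, -0.666, 898.552], [0.0, 0.0, 0.0, 1.0]]
wrist 345.4397489273039 278.7886286295365 208.4093696334018 [[0.287, -0.917, -0.277, 256.019], [-0.958, -0.275, -0.081, -602.518], [-0.002, 0.289, -0.957, 373.695], [0.0, 0.0, 0.0, 1.0]]
```

View pics/scene0.png

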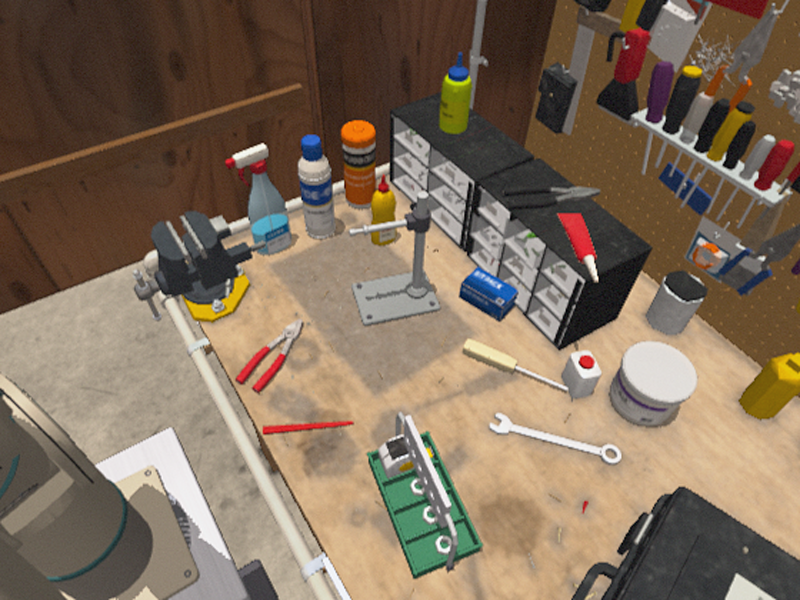

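View pics/side0.png

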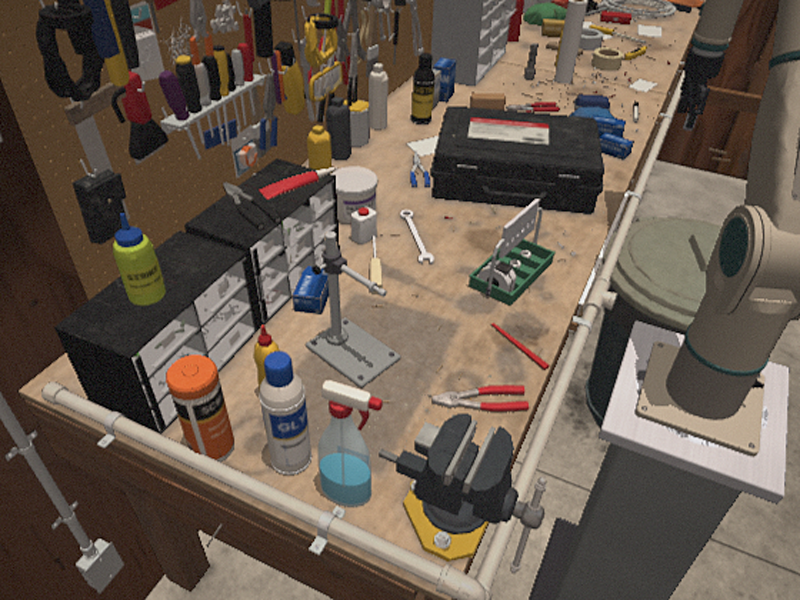

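The scene picture shows the caddy at (425,500), with the tape in its far end well at (397,455) and nuts at (418,487), (431,514) and (444,544). The stand's column is at (420,240) and its stud end at (352,232). The side view agrees. Next I'll enlarge both.

```bash
python3 - <<'E'
import cv2,numpy as np
from cell import *
a=get_image("scene")[:,:,::-1];b=get_image("side")[:,:,::-1]
def crop(im,x,y,w,h,W,H):return cv2.resize(im[y:y+h,x:x+w],(W,H),interpolation=cv2.INTER_CUBIC)
# caddy: scale 5 ; 
cv2.imwrite("pics/c1.png",np.hstack([crop(a,250,280,100,125,400,500),crop(b,320,130,100,125,400,500)]))
cv2.imwrite("pics/c2.png",np.hstack([crop(a,235,130,100,125,400,500),crop(b,205,155,100,125,400,500)]))
E
```

```text
(no output)
```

View pics/c1.png

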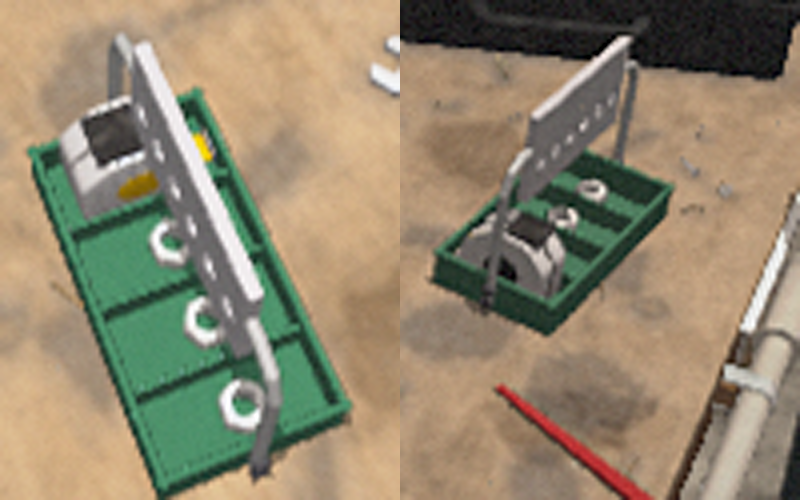

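View pics/c2.png

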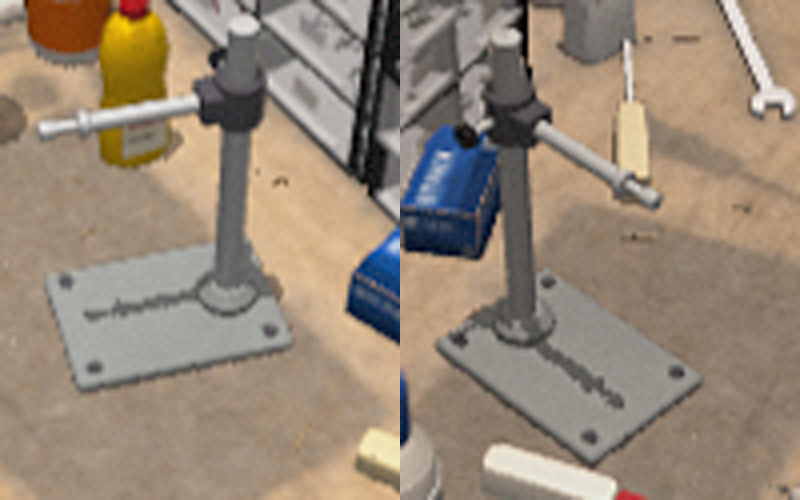

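The crops confirm that the tape stands in an end well and the other three wells hold one nut each. The centre of mass is then (0.38·72 − 0.035·72)/0.755 ≈ 33 mm towards the tape, so the second hole from the tape end is the right one. Next step is computing positions.

```bash
cat > h.py <<'E'
import numpy as np,cv2
from cell import *
def ray(n,p):
    i=camera_info(n);T=np.array(i["T"]);d=T[:3,:3]@[(p[0]-i["cx"])/i["fx"],(p[1]-i["cy"])/i["fy"],1]
    return T[:3,3],d/np.linalg.norm(d)
def onz(n,p,z):
    o,d=ray(n,p);return o+d*(z-o[2])/d[2]
def tri(p,q,a="scene",b="side"):
    A=[];y=[]
    M=[np.eye(3)-np.outer(d,d) for o,d in(ray(a,p),ray(b,q))]
    O=[ray(a,p)[0],ray(b,q)[0]]
    X=np.linalg.solve(M[0]+M[1],M[0]@O[0]+M[1]@O[1])
    return X,[np.linalg.norm(m@(X-o)) for m,o in zip(M,O)][0]*2
E
python3 - <<'E'
from h import *
np.set_printoptions(precision=1,suppress=True)
c1=lambda u,v:(250+u/4-.375,280+v/4-.375); s1=lambda u,v:(320+(u-400)/4-.375,130+v/4-.375)
c2=lambda u,v:(235+u/4-.375,130+v/4-.375); s2=lambda u,v:(205+(u-400)/4-.375,155+v/4-.375)
print("rim");
for p in((36,150),(198,93),(347,405),(158,478)):print(onz("scene",c1(*p),30))
for p in((437,255),(555,310),(672,187)):print(" s",onz("side",s1(*p),30))
print("plate top");
for p in((143,46),(252,297)):print(onz("scene",c1(*p),165))
for p in((531,112),(630,40)):print(" s",onz("side",s1(*p),165))
print("holes")
for p in((140,112),(157,150),(173,190),(191,222),(207,260),(225,300)):print(onz("scene",c1(*p),120))
print("foot")
for p in((47,277),(292,335),(82,385)):print(onz("scene",c2(*p),10))
for p in((438,345),(545,270),(702,378),(597,460)):print(" s",onz("side",s2(*p),10))
print("head",tri(c2(42,130),s2(658,199)),"collar",tri(c2(83,122),s2(625,185)))
print("coltop",onz("scene",c2(244,22),260),onz("side",s2(506,37),260))
print("base",onz("scene",c2(228,293),12),onz("side",s2(523,323),12))
E
```

```text
rim
[401.2 -80.2  30. ]
[ 500.5 -100.7   30. ]
[ 463.3 -288.9   30. ]
[ 360.5 -265.4   30. ]
 s [498.7 -94.3  30. ]
 s [395.7 -73.8  30. ]
 s [ 359.8 -266.2   30. ]
plate top
[ 445.1 -117.4  165. ]
[ 415.5 -251.5  165. ]
 s [ 448.4 -118.3  165. ]
 s [ 412.7 -247.   165. ]
holes
[ 437.3 -128.9  120. ]
[ 432.8 -151.4  120. ]
[ 427.4 -173.8  120. ]
[ 425.5 -192.6  120. ]
[ 421.  -212.9  120. ]
[ 416.8 -233.9  120. ]
foot
[569.8 266.5  10. ]
[689.7 125.2  10. ]
[539.5 166.3  10. ]
 s [715.1 228.6  10. ]
 s [687.2 127.   10. ]
 s [536.5 173.1  10. ]
 s [565.3 271.7  10. ]
head (array([548.1, 219.8, 203. ]), np.float64(0.913120940241515)) collar (array([573.9, 214.4, 200.6]), np.float64(2.2738193970784093))
coltop [672.6 183.3 260. ] [670.2 185.8 260. ]
base [672.5 181.2  12. ] [672.3 184.2  12. ]
```

Both views agree: caddy centre is about (430,−183) at yaw about −0.21, the column at (672,183.5), the stud at yaw about −0.28, and its axis about 201 mm up. Next I'll write a motion helper and go feel the stud head with shut fingers.

```bash
cat >> h.py <<'E'
import json,os
from scipy.spatial.transform import Rotation as Rot
def getcmd():
    return json.load(open("cmd.json")) if os.path.exists("cmd.json") else [185.772,-622.902,231.313,.29]
def R(yaw): return Rot.from_euler("xyz",[np.pi,0,yaw]).as_matrix()
def plan(tg,step=45,rot=.15):
    """tg: list of (x,y,z,yaw,grip,extra_rows) in world; prints one flat list per call; tracks the commanded pose"""
    c=getcmd();rows=[]
    p=np.array(c,float)
    for x,y,z,w,g,*h in tg:
        q=np.array([x,y,z,w],float);n=max(1,int(np.ceil(max(np.linalg.norm(q[:3]-p[:3])/step,abs(w-p[3])/rot))))
        rows+=[(*(p+(q-p)*k/n),g) for k in range(1,n+1)]+[(*q,g)]*(h[0] if h else 0);p=q
    for i in range(0,len(rows),10):
        out=[];M=R(c[3]);b=np.array(c)
        for r in rows[i:i+10]:
            d=np.round(M.T@(np.array(r[:3])-b[:3]),1);a=round(-(r[3]-b[3]),3)
            out+=[float(v) for v in d]+[0,0,a,r[4]];new=[*(b[:3]+M@d),b[3]-a]
        c=[float(v) for v in new];print(len(out)//7,json.dumps(out,separators=(",",":")).replace("-0.0,","0,"))
    json.dump(c,open("cmd.json","w"))
# hanger frame
COL=np.array([672.,183.5]);HY=-.28
def hw(x,y,yaw=None):
    w=HY if yaw is None else yaw
    return COL+np.array([[np.cos(w),-np.sin(w)],[np.sin(w),np.cos(w)]])@[x,y]
E
python3 - <<'E'
from h import *
for p in((190,175),(225,164),(267,170),(174,200)):print(np.round(onz("scene",p,0)))
print(np.round(onz("scene",(175,150),150)))
x,y=hw(-130,0);w=np.pi/2-.28
plan([(455,-200,290,1.2,0),(x,y,250,w,0)])
E
```

```text
[476. 455.   0.]
[592. 441.   0.]
[691. 346.   0.]
[391. 384.   0.]
[437. 415. 150.]
10 [31.6,-27.4,-4.9,0,0,-0.076,0,63.2,-54.7,-9.8,0,0,-0.152,0,94.7,-82.1,-14.7,0,0,-0.227,0,126.3,-109.4,-19.6,0,0,-0.303,0,157.9,-136.8,-24.5,0,0,-0.379,0,189.5,-164.1,-29.3,0,0,-0.455,0,221.0,-191.5,-34.2,0,0,-0.531,0,252.6,-218.8,-39.1,0,0,-0.607,0,284.2,-246.2,-44.0,0,0,-0.682,0,315.8,-273.5,-48.9,0,0,-0.758,0]
10 [41.7,1.8,-4.9,0,0,-0.076,0,83.5,3.6,-9.8,0,0,-0.152,0,124.4,-9.3,-5.8,0,0,-0.161,0,165.4,-22.3,-1.8,0,0,-0.17,0,206.3,-35.3,2.2,0,0,-0.179,0,247.2,-48.2,6.2,0,0,-0.188,0,288.2,-61.2,10.2,0,0,-0.197,0,329.1,-74.2,14.2,0,0,-0.206,0,370.0,-87.1,18.2,0,0,-0.216,0,411.0,-100.1,22.2,0,0,-0.225,0]
2 [42.8,-3.5,4.0,0,0,-0.009,0,85.6,-7.0,8.0,0,0,-0.018,0]
```

play_rows(deltas=[31.6,-27.4,-4.9,0,0,-0.076,0,63.2,-54.7,-9.8,0,0,-0.152,0,94.7,-82.1,-14.7,0,0,-0.227,0,126.3,-109.4,-19.6,0,0,-0.303,0,157.9,-136.8,-24.5,0,0,-0.379,0,189.5,-164.1,-29.3,0,0,-0.455,0,221.0,-191.5,-34.2,0,0,-0.531,0,252.6,-218.8,-39.1,0,0,-0.607,0,284.2,-246.2,-44.0,0,0,-0.682,0,315.8,-273.5,-48.9,0,0,-0.758,0])

```text
clock: 1.5
eef_pos: [410.8, -269.4, 280.5]
tool_rot: [3.141, 0.0, 1.05]
force: [0.9, -0.7, 0.4]
width: 0.6
gripper_force: 0.0
```

play_rows(deltas=[41.7,1.8,-4.9,0,0,-0.076,0,83.5,3.6,-9.8,0,0,-0.152,0,124.4,-9.3,-5.8,0,0,-0.161,0,165.4,-22.3,-1.8,0,0,-0.17,0,206.3,-35.3,2.2,0,0,-0.179,0,247.2,-48.2,6.2,0,0,-0.188,0,288.2,-61.2,10.2,0,0,-0.197,0,329.1,-74.2,14.2,0,0,-0.206,0,370.0,-87.1,18.2,0,0,-0.216,0,411.0,-100.1,22.2,0,0,-0.225,0])

```text
clock: 2.75
eef_pos: [529.1, 136.7, 257.9]
tool_rot: [3.141, 0.0, 1.273]
force: [0.6, -0.3, 0.8]
width: -0.3
gripper_force: 0.0
```

play_rows(deltas=[42.8,-3.5,4.0,0,0,-0.009,0,85.6,-7.0,8.0,0,0,-0.018,0,85.6,-7.0,30,0,0,-0.018,0,85.6,-7.0,30,0,0,-0.018,0])

```text
clock: 3.25
eef_pos: [546.1, 218.9, 226.4]
tool_rot: [-3.139, 0.003, 1.291]
force: [0.4, -1.0, 0.7]
width: -0.3
gripper_force: 0.0
```

play_rows(deltas=[0,0,8,0,0,0,0,0,0,13,0,0,0,0,0,0,15,0,0,0,0,0,0,15,0,0,0,0])

```text
clock: 3.75
eef_pos: [547.4, 219.2, 213.2]
tool_rot: [3.141, -0.0, 1.29]
force: [-0.1, -0.1, 0.0]
width: -0.2
gripper_force: 0.0
```

play_rows(deltas=[0,0,1,0,0,0,0,0,0,2,0,0,0,0,0,0,3,0,0,0,0])

```text
clock: 4.12
eef_pos: [547.3, 219.4, 210.0]
tool_rot: [3.141, -0.0, 1.291]
force: [-0.3, 1.0, -0.2]
width: 0.3
gripper_force: 0.0
```

play_rows(deltas=[0,0,1,0,0,0,0,0,0,2,0,0,0,0,0,0,2.5,0,0,0,0])

```text
clock: 4.5
eef_pos: [547.3, 219.4, 207.7]
tool_rot: [3.141, -0.0, 1.291]
force: [-0.7, -0.2, 3.3]
width: -0.1
gripper_force: 1.6
```

play_rows(deltas=[0,0,1,0,0,0,0,0,0,1.5,0,0,0,0])

```text
clock: 4.75
eef_pos: [547.5, 219.5, 207.3]
tool_rot: [3.141, -0.0, 1.291]
force: [-2.4, -0.1, 9.5]
width: -0.1
gripper_force: 5.2
```

Contact at 207.6, so the stud axis is about 201.6. Now for the sides of the head.

play_rows(deltas=[0,0,-9,0,0,0,0,-12,0,-12,0,0,0,0,-24,0,-9,0,0,0,0,-24,0,5,0,0,0,0,-24,0,10,0,0,0,0,-22,0,10,0,0,0,0,-20,0,10,0,0,0,0,-19,0,10,0,0,0,0])

```text
clock: 5.75
eef_pos: [542.2, 201.8, 196.2]
tool_rot: [3.141, -0.001, 1.291]
force: [0.1, -1.1, -0.4]
width: 0.2
gripper_force: 0.0
```

play_rows(deltas=[1,0,0,0,0,0,0,2,0,0,0,0,0,0])

```text
clock: 6.0
eef_pos: [542.7, 203.1, 196.2]
tool_rot: [3.141, -0.0, 1.291]
force: [0.3, -1.0, -0.4]
width: -0.0
gripper_force: 0.0
```

play_rows(deltas=[1,0,0,0,0,0,0,2,0,0,0,0,0,0,2,0,0,0,0,0,0])

```text
clock: 6.38
eef_pos: [543.1, 204.9, 196.0]
tool_rot: [-3.142, 0.0, 1.291]
force: [0.6, 0.2, -0.5]
width: 0.1
gripper_force: 0.0
```

play_rows(deltas=[1,0,0,0,0,0,0,1.5,0,0,0,0,0,0,1.5,0,0,0,0,0,0])

```text
clock: 6.75
eef_pos: [543.3, 205.3, 195.9]
tool_rot: [-3.141, 0.002, 1.29]
force: [-1.6, -4.2, 1.8]
width: -0.1
gripper_force: 2.0
```

play_rows(deltas=[-3,0,0,0,0,0,0,-3,0,-14,0,0,0,0,0,0,-22,0,0,0,0,33.5,0,-22,0,0,0,0,33.5,0,-10,0,0,0,0,33.5,0,0,0,0,0,0,31.5,0,0,0,0,0,0,30,0,0,0,0,0,0,30,0,0,0,0,0,0])

```text
clock: 7.88
eef_pos: [551.8, 237.3, 196.2]
tool_rot: [-3.141, -0.004, 1.291]
force: [1.0, 6.1, -4.8]
width: 0.3
gripper_force: 3.0
```

play_rows(deltas=[-1,0,0,0,0,0,0,-2,0,0,0,0,0,0,-2,0,0,0,0,0,0])

```text
clock: 8.25
eef_pos: [551.7, 237.1, 196.3]
tool_rot: [3.141, -0.007, 1.292]
force: [3.1, 8.3, -6.3]
width: -0.2
gripper_force: 4.6
```

play_rows(deltas=[5,0,0,0,0,0,0,6,0,-10,0,0,0,0,6,0,-50,0,0,0,0,-12.6,0,-100,0,0,0,0,-12.6,0,-100,0,0,0,0,-12.6,0,-100,0,0,0,0])

```text
clock: 9.0
eef_pos: [547.7, 220.2, 296.4]
tool_rot: [3.141, 0.001, 1.29]
force: [-0.1, 0.2, -0.6]
width: -0.1
gripper_force: 0.0
```

```bash
python3 - <<'E'
from h import *
s=read_state();print(s["eef_pos"],s["tool_rot"],s["force"])
i=camera_info("wrist");np.save("Tw1.npy",i["T"]);im=get_image("wrist");cv2.imwrite("pics/w1.png",im[:,:,::-1])
T=np.array(i["T"]);print(T.round(3).tolist())
for P in((547.6,221.2,201.6),):
    p=np.linalg.inv(T)@[*P,1];print(i["fx"]*p[0]/p[2]+i["cx"],i["fy"]*p[1]/p[2]+i["cy"])
json.dump([547.6,221.2,296,1.29],open("cmd.json","w"))
# next: above the caddy, tape-side hole y=+33
c=np.array([430.5,-183.]);a=-.21;d=np.array([-np.sin(a),np.cos(a)]);g=c+33*d;print("grip",g)
plan([(g[0],g[1],245,np.pi/2+a,0,2)],step=52)
E
```

```text
[547.71946112 220.21438461 296.43020232] [3.14099803e+00 6.12642350e-04 1.28959905e+00] [-0.10060156  0.17541233 -0.60921127]
[[0.961, -0.265, -0.079, 567.759], [-0.277, -0.92, -0.278, 290.202], [0.001, 0.289, -0.957, 439.585], [0.0, 0.0, 0.0, 1.0]]
278.06639591392747 208.42535825259858
grip [ 437.37917669 -150.72497981]
10 [-48.5,-0.4,6.4,0,0,-0.009,0,-97.0,-0.7,12.8,0,0,-0.018,0,-145.5,-1.1,19.1,0,0,-0.027,0,-194.0,-1.4,25.5,0,0,-0.035,0,-242.4,-1.8,31.9,0,0,-0.044,0,-290.9,-2.1,38.2,0,0,-0.053,0,-339.4,-2.5,44.6,0,0,-0.062,0,-387.9,-2.8,51.0,0,0,-0.071,0,-387.9,-2.8,51.0,0,0,-0.071,0,-387.9,-2.8,51.0,0,0,-0.071,0]
```

View pics/w1.png

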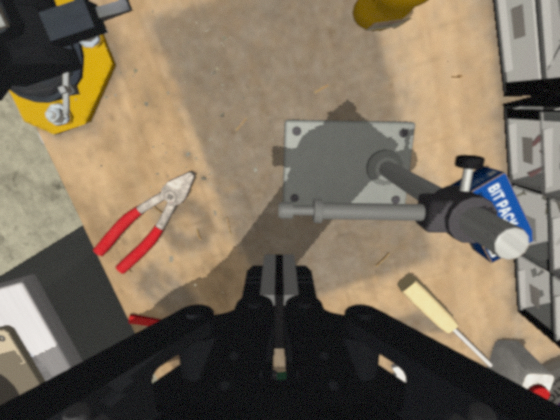

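In the wrist view the stud runs level, with its head end at (280,211) and axis row about 211.5. The tactile fit predicts row 208.4, so this camera is biased by about 2 mm along tool x, and I'll apply the same correction when viewing the plate. Now to the caddy.

play_rows(deltas=[-48.5,-0.4,6.4,0,0,-0.009,0,-97.0,-0.7,12.8,0,0,-0.018,0,-145.5,-1.1,19.1,0,0,-0.027,0,-194.0,-1.4,25.5,0,0,-0.035,0,-242.4,-1.8,31.9,0,0,-0.044,0,-290.9,-2.1,38.2,0,0,-0.053,0,-339.4,-2.5,44.6,0,0,-0.062,0,-387.9,-2.8,51.0,0,0,-0.071,0,-387.9,-2.8,51.0,0,0,-0.071,0,-387.9,-2.8,51.0,0,0,-0.071,0])

```text
clock: 10.3
eef_pos: [437.6, -150.1, 244.4]
tool_rot: [-3.14, -0.001, 1.362]
force: [0.1, 0.1, 0.8]
width: 0.1
gripper_force: 0.0
```

```bash
python3 - <<'E'
from h import *
s=read_state();print(s["eef_pos"],s["tool_rot"],s["force"])
i=camera_info("wrist");np.save("Tw2.npy",i["T"]);im=get_image("wrist")[:,:,::-1];w1=cv2.imread("pics/w1.png")
cv2.imwrite("pics/w2raw.png",im)
cv2.imwrite("pics/w2.png",np.vstack([cv2.resize(im[100:270,160:400],(720,510),interpolation=cv2.INTER_CUBIC),cv2.resize(w1[195:225,260:500],(720,90),interpolation=cv2.INTER_CUBIC)]))
T=np.array(i["T"]);print(T.round(3).tolist(),getcmd())
E
```

```text
[ 437.64388676 -150.11016453  244.36547234] [-3.14003549e+00 -9.04624269e-04  1.36193931e+00] [0.0540409  0.1131713  0.83636185]
[[0.978, -0.197, -0.06, 452.769], [-0.206, -0.937, -0.281, -79.108], [-0.001, 0.288, -0.958, 387.642], [0.0, 0.0, 0.0, 1.0]] [437.41447438578433, -150.73198295537725, 245.0, 1.361]
```

View pics/w2.png

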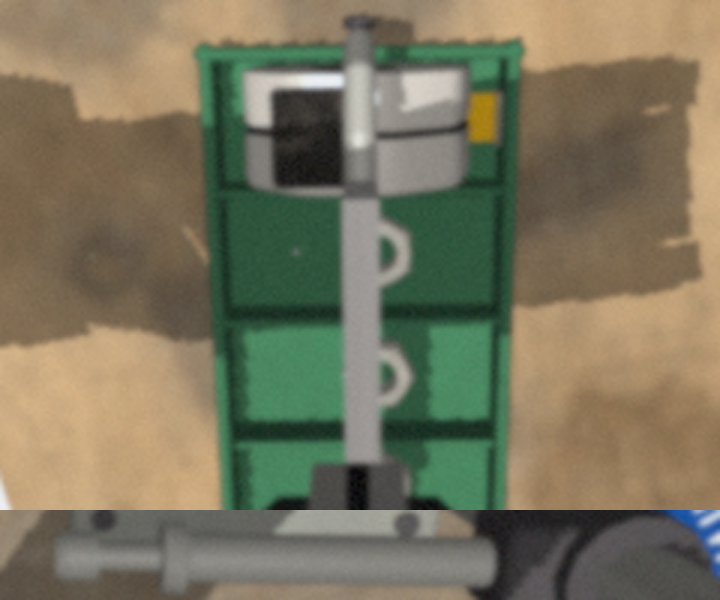

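The wrist crop shows the plate aligned with the tool: its centre column is about 280.3, its tape end is at row 165.4, and the tray's far edge is at row 115. The stud axis is at row 210.4.

```bash
python3 - <<'E'
from h import *
def onzT(T,p,z):
    i=camera_info("wrist");T=np.array(T);d=T[:3,:3]@[(p[0]-i["cx"])/i["fx"],(p[1]-i["cy"])/i["fy"],1];return T[:3,3]+d*(z-T[2,3])/d[2]
T1,T2=np.load("Tw1.npy"),np.load("Tw2.npy")
h=onzT(T1,(287,210.4),201.6);print("stud by wrist",h)
e=np.array([np.cos(1.29),np.sin(1.29)]);print("bias u",(h[:2]-[547.6,221.2])@e)
a=-.209;d=np.array([-np.sin(a),np.cos(a)])
P=onzT(T2,(280.0,165.4),165);print("plate end",P,"-> hole",P[:2]-37*d)
F=onzT(T2,(160+362/3-.3,114.7),30);print("tray end",F,"-> hole",F[:2]-64.5*d)
Q=onzT(T2,(280.7,253),165);print("plate near fingers",Q, "axis angle",np.arctan2(-(P-Q)[0],(P-Q)[1]))
E
```

```text
stud by wrist [553.37634772 217.98743769 201.6       ]
bias u -1.4859959779526803
plate end [ 445.5119355  -116.15151246  165.        ] -> hole [ 437.8351102  -152.34635123]
tray end [451.95156878 -88.7696235   30.        ] -> hole [ 438.56899495 -151.86603162]
plate near fingers [ 433.30743278 -176.66329491  165.        ] axis angle -0.1990181457426834
```

play_rows(deltas=[0,-0.6,40,0,0,0.004,0,0,-0.6,70,0,0,0.004,0,0,-0.6,77,0,0,0.004,0,0,-0.6,78,0,0,0.004,0,0,-0.6,79,0,0,0.004,0,0,-0.6,80,0,0,0.004,0,0,-0.6,80.5,0,0,0.004,0])

```text
clock: 11.22
eef_pos: [437.7, -150.9, 165.1]
tool_rot: [3.14, 0.0, 1.358]
force: [-1.3, 0.4, 7.3]
width: 0.2
gripper_force: 3.9
```

Plate top felt at 165.1 and stud top at 207.45 under the same force, so the lift for concentric fit is 81.35 mm. Now open, descend and grip.

play_rows(deltas=[0,0.6,-8,0,0,-0.005,0.5,0,1.2,-16,0,0,-0.009,0.5,0,1.2,-16,0,0,-0.009,0.5,0,1.2,-16,0,0,-0.009,0.5,0,1.2,-10,0,0,-0.009,0.5,0,1.2,10,0,0,-0.009,0.5,0,1.2,23.5,0,0,-0.009,0.5,0,1.2,23.5,0,0,-0.009,0.5])

```text
clock: 12.22
eef_pos: [437.6, -150.6, 139.9]
tool_rot: [-3.139, -0.0, 1.367]
force: [0.3, -0.2, 0.1]
width: 42.5
gripper_force: 0.0
```

play_rows(deltas=[0,0,0,0,0,0,0.2,0,0,0,0,0,0,0,0,0,0,0,0,0,0,0,0,0,0,0,0,0,0,0,0,0,0,0,0,0,0,0,0,0,0,0])

```text
clock: 12.98
eef_pos: [438.3, -150.9, 141.5]
tool_rot: [3.142, 0.0, 1.367]
force: [-2.7, 0.6, 6.5]
width: 7.1
gripper_force: 60.1
```

```bash
python3 - <<'E'
from h import *
json.dump([438.0,-150.85,141.0,1.366],open("cmd.json","w"))
plan([(438,-150.8,200,1.366,0,0),(438,-150.8,224,1.366,0,3)],step=12)
print()
plan([(518.9,229.8,224,1.281,0,4)],step=32)
E
```

```text
10 [0.0,0,-11.8,0,0,0,0,0.0,0,-23.6,0,0,0,0,0.0,0,-35.4,0,0,0,0,0.0,0,-47.2,0,0,0,0,0.0,0,-59.0,0,0,0,0,0.0,0,-71.0,0,0,0,0,0.0,0,-83.0,0,0,0,0,0.0,0,-83.0,0,0,0,0,0.0,0,-83.0,0,0,0,0,0.0,0,-83.0,0,0,0,0]

10 [29.9,0.1,0.0,0,0,0.007,0,59.9,0.3,0.0,0,0,0.013,0,89.8,0.4,0.0,0,0,0.02,0,119.7,0.6,0.0,0,0,0.026,0,149.7,0.7,0.0,0,0,0.033,0,179.6,0.8,0.0,0,0,0.039,0,209.5,1.0,0.0,0,0,0.046,0,239.5,1.1,0.0,0,0,0.052,0,269.4,1.2,0.0,0,0,0.059,0,299.3,1.4,0.0,0,0,0.065,0]
7 [29.9,-1.8,0,0,0,0.007,0,59.8,-3.6,0,0,0,0.013,0,89.7,-5.4,0,0,0,0.02,0,89.7,-5.4,0,0,0,0.02,0,89.7,-5.4,0,0,0,0.02,0,89.7,-5.4,0,0,0,0.02,0,89.7,-5.4,0,0,0,0.02,0]
```

play_rows(deltas=[0.0,0,-11.8,0,0,0,0,0.0,0,-23.6,0,0,0,0,0.0,0,-35.4,0,0,0,0,0.0,0,-47.2,0,0,0,0,0.0,0,-59.0,0,0,0,0,0.0,0,-71.0,0,0,0,0,0.0,0,-83.0,0,0,0,0,0.0,0,-83.0,0,0,0,0,0.0,0,-83.0,0,0,0,0,0.0,0,-83.0,0,0,0,0])

```text
clock: 14.22
eef_pos: [438.1, -150.9, 223.5]
tool_rot: [-3.14, -0.0, 1.367]
force: [-0.4, -0.2, -7.7]
width: 7.2
gripper_force: 59.0
```

play_rows(deltas=[29.9,0.1,0.0,0,0,0.007,0,59.9,0.3,0.0,0,0,0.013,0,89.8,0.4,0.0,0,0,0.02,0,119.7,0.6,0.0,0,0,0.026,0,149.7,0.7,0.0,0,0,0.033,0,179.6,0.8,0.0,0,0,0.039,0,209.5,1.0,0.0,0,0,0.046,0,239.5,1.1,0.0,0,0,0.052,0,269.4,1.2,0.0,0,0,0.059,0,299.3,1.4,0.0,0,0,0.065,0])

```text
clock: 15.48
eef_pos: [500.3, 142.7, 223.4]
tool_rot: [-3.141, 0.001, 1.302]
force: [0.2, -0.2, -7.7]
width: 6.7
gripper_force: 59.9
```

play_rows(deltas=[29.9,-1.8,0,0,0,0.007,0,59.8,-3.6,0,0,0,0.013,0,89.7,-5.4,0,0,0,0.02,0,89.7,-5.4,0,0,0,0.02,0,89.7,-5.4,0,0,0,0.02,0,89.7,-5.4,0,0,0,0.02,0,89.7,-5.4,0,0,0,0.02,0])

```text
clock: 16.35
eef_pos: [519.2, 228.9, 223.9]
tool_rot: [3.142, 0.0, 1.281]
force: [0.6, -0.1, -6.9]
width: 6.5
gripper_force: 59.8
```

```bash
python3 - <<'E'
from h import *
s=read_state();print(s["eef_pos"],s["tool_rot"],s["force"],s["torque"])
a=get_image("side")[:,:,::-1];b=get_image("scene")[:,:,::-1]
cv2.imwrite("pics/sA.png",a);cv2.imwrite("pics/sB.png",b)
cv2.imwrite("pics/s3.png",np.hstack([cv2.resize(b[130:255,210:310],(400,500),interpolation=cv2.INTER_CUBIC),cv2.resize(a[150:275,220:320],(400,500),interpolation=cv2.INTER_CUBIC)]))
E
```

```text
[519.18753149 228.93315754 223.94305171] [3.14156410e+00 4.77022077e-04 1.28068562e+00] [ 0.58282286 -0.11666205 -6.87407617] [ 0.02704382 -0.00441484 -0.02262174]
```

View pics/s3.png

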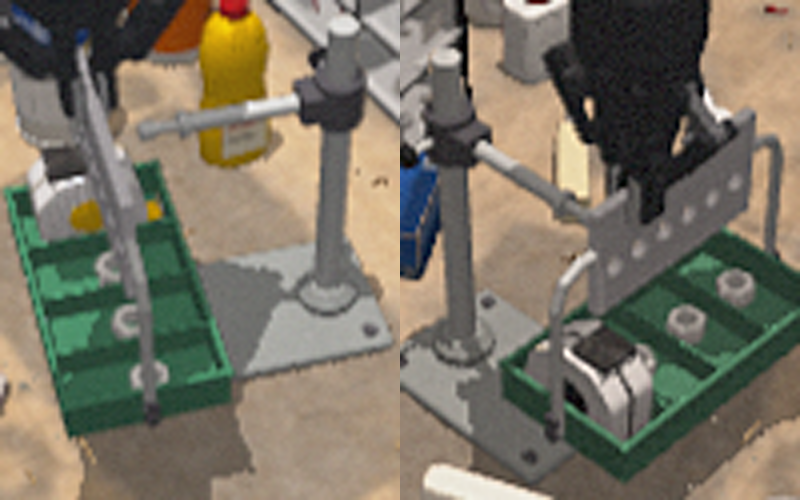

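The caddy hangs level from the hand, and the load is undisturbed. The side view shows the finger over the second hole from the tape end, hole centre about (638,244) in the crop. Next I'll check this hole against the stud in that camera.

```bash
python3 - <<'E'
from h import *
i=camera_info("side");T=np.linalg.inv(np.array(i["T"]))
def pr(P):
    p=T@[*P,1];return np.array([i["fx"]*p[0]/p[2]+i["cx"],i["fy"]*p[1]/p[2]+i["cy"]])
ex=np.array([np.cos(-.29),np.sin(-.29)]);ey=np.array([-ex[1],ex[0]])
hole=lambda k:np.array([*(np.array([519.2,228.9])-4*ex+22*k*ey),120+82.5])
head=np.array([547.6,221.2]);hd=np.array([*(head-1*ex),201.35])
for k,o in((1,(614,268)),(0,(638,244)),(-1,(664,228)),(-2,(690,214)),(-3,(713,199)),(-4,(736,183))):
    print(k,pr(hole(k)),np.array([220+(o[0]-400)/4-.375,150+o[1]/4-.375])-pr(hole(k)))
print("head",pr(hd),np.array([269.1,204.4])-pr(hd))
print("J ey,z",pr(hd+[*ey,0])-pr(hd),pr(hd+[0,0,1])-pr(hd))
E
```

```text
1 [272.92349438 215.4480247 ] [0.20150562 1.1769753 ]
0 [279.28841392 210.99867862] [-0.16341392 -0.37367862]
-1 [285.50704906 206.65159149] [ 0.11795094 -0.02659149]
-2 [291.58438558 202.40327802] [0.54061442 0.72172198]
-3 [297.52518522 198.25040957] [0.34981478 1.12459043]
-4 [303.33399814 194.18980538] [0.29100186 1.18519462]
head [269.17527711 205.35055315] [-0.07527711 -0.95055315]
J ey,z [-0.28700793  0.19400937] [ 0.00175716 -0.31637473]
```

play_rows(deltas=[0.3,7,0.6,0,0,0,0,0.7,14,1.2,0,0,0,0,0.7,18,1.2,0,0,0,0,0.7,20,1.2,0,0,0,0,0.7,20,1.2,0,0,0,0])

```text
clock: 17.08
eef_pos: [538.5, 224.7, 222.7]
tool_rot: [-3.141, 0.0, 1.282]
force: [-0.5, -0.4, -6.9]
width: 7.0
gripper_force: 59.9
```

play_rows(deltas=[0,1,0,0,0,0,0,0,2,0,0,0,0,0,0,3,0,0,0,0,0,0,4,0,0,0,0,0,0,4,0,0,0,0,0])

```text
clock: 17.7
eef_pos: [542.4, 223.5, 222.8]
tool_rot: [3.142, 0.0, 1.282]
force: [0.7, 0.2, -7.5]
width: 6.7
gripper_force: 59.8
```

play_rows(deltas=[-0.3,1,0,0,0,0,0,-0.7,2,0,0,0,0,0,-0.7,3,0,0,0,0,0,-0.7,3,0,0,0,0,0])

```text
clock: 18.2
eef_pos: [545.2, 222.0, 222.8]
tool_rot: [3.141, -0.0, 1.282]
force: [-0.8, 0.1, -7.6]
width: 6.8
gripper_force: 59.9
```

play_rows(deltas=[0,1,0,0,0,0,0,0,2,0,0,0,0,0,0,2,0,0,0,0,0])

```text
clock: 18.58
eef_pos: [547.1, 221.6, 222.9]
tool_rot: [3.141, -0.0, 1.282]
force: [0.6, 0.5, -8.4]
width: 6.6
gripper_force: 59.9
```

play_rows(deltas=[0,1,0,0,0,0,0,0,2,0,0,0,0,0,0,3,0,0,0,0,0,0,3,0,0,0,0,0])

```text
clock: 19.08
eef_pos: [550.0, 220.8, 222.9]
tool_rot: [3.141, -0.0, 1.282]
force: [0.2, 0.1, -7.1]
width: 6.9
gripper_force: 59.9
```

play_rows(deltas=[0,1,0,0,0,0,0,0,2,0,0,0,0,0,0,3,0,0,0,0,0,0,3,0,0,0,0,0])

```text
clock: 19.58
eef_pos: [552.9, 219.9, 222.9]
tool_rot: [3.141, -0.0, 1.282]
force: [0.5, 1.9, -7.0]
width: 6.4
gripper_force: 59.9
```

play_rows(deltas=[0.1,1,0,0,0,0,0,0.2,2,0,0,0,0,0,0.2,3,0,0,0,0,0,0.2,3,0,0,0,0,0])

```text
clock: 20.08
eef_pos: [555.8, 219.0, 222.8]
tool_rot: [3.141, -0.0, 1.282]
force: [0.3, 1.6, -7.3]
width: 6.8
gripper_force: 59.9
```

play_rows(deltas=[0,1,0,0,0,0,0,0,2,0,0,0,0,0,0,3,0,0,0,0,0,0,3,0,0,0,0,0])

```text
clock: 20.58
eef_pos: [558.7, 218.1, 222.8]
tool_rot: [3.141, 0.0, 1.282]
force: [-0.3, 1.1, -7.6]
width: 7.0
gripper_force: 59.9
```

play_rows(deltas=[0,1.5,0,0,0,0,0,0,3,0,0,0,0,0,0,5,0,0,0,0,0,0,5,0,0,0,0,0])

```text
clock: 21.08
eef_pos: [563.6, 216.2, 222.7]
tool_rot: [3.141, 0.001, 1.281]
force: [-0.3, 0.3, -8.4]
width: 6.7
gripper_force: 59.9
```

play_rows(deltas=[0,1,0,0,0,0,0,0,2,0,0,0,0,0,0,2,0,0,0,0,0])

```text
clock: 21.45
eef_pos: [565.3, 216.2, 222.8]
tool_rot: [3.141, 0.0, 1.282]
force: [-0.1, 0.3, -8.0]
width: 6.8
gripper_force: 59.9
```

play_rows(deltas=[0,1,0,0,0,0,0,0,2,0,0,0,0,0,0,2,0,0,0,0,0])

```text
clock: 21.82
eef_pos: [567.3, 215.6, 222.8]
tool_rot: [3.141, -0.0, 1.282]
force: [0.4, 0.5, -8.1]
width: 7.2
gripper_force: 59.8
```

play_rows(deltas=[0,1,0,0,0,0,0,0,1,0,0,0,0,0])

```text
clock: 22.08
eef_pos: [568.0, 215.5, 222.8]
tool_rot: [-3.141, 0.0, 1.282]
force: [-0.4, 0.6, -7.4]
width: 6.5
gripper_force: 59.9
```

play_rows(deltas=[0,1,0,0,0,0,0,0,1.5,0,0,0,0,0,0,1.5,0,0,0,0,0])

```text
clock: 22.45
eef_pos: [568.2, 215.4, 222.7]
tool_rot: [-3.139, 0.001, 1.282]
force: [-4.3, 1.9, -3.6]
width: 7.0
gripper_force: 60.2
```

```bash
python3 - <<'E'
from h import *
s=read_state();print(s["eef_pos"],s["force"],s["torque"])
a=get_image("side")[:,:,::-1];b=get_image("scene")[:,:,::-1]
cv2.imwrite("pics/s4.png",np.hstack([cv2.resize(b[130:230,240:320],(400,500),interpolation=cv2.INTER_CUBIC),cv2.resize(a[150:250,210:290],(400,500),interpolation=cv2.INTER_CUBIC)]))
E
```

```text
[568.21723833 215.431399   222.67975088] [-4.33508829  1.89600032 -3.61387609] [ 0.21830513  1.21764218 -0.03349965]
```

View pics/s4.png

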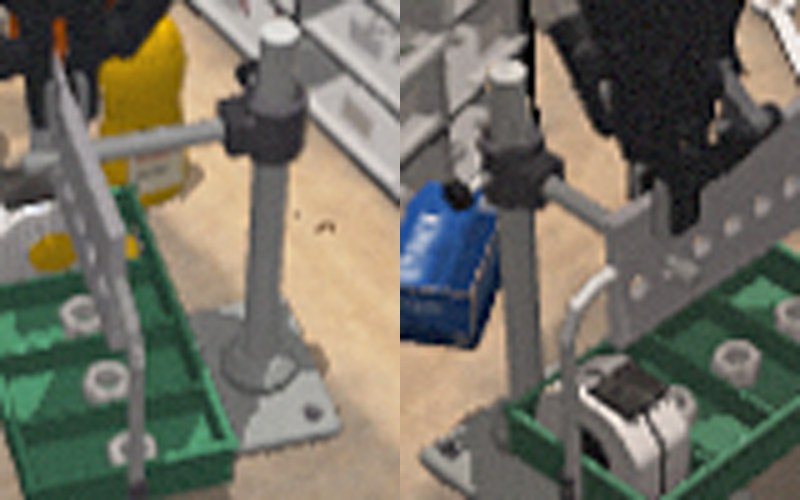

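Both views confirm the stud passes through the second hole from the tape end, and the collar was felt at 4 N. Back off to mid-neck and lower.

play_rows(deltas=[0,-2,0,0,0,0,0,0,-4.5,0,0,0,0,0,0,-4.5,0.5,0,0,0,0,0,-4.5,1.5,0,0,0,0,0,-4.5,2.5,0,0,0,0,0,-4.5,3,0,0,0,0,0,-4.5,3,0,0,0,0])

```text
clock: 23.42
eef_pos: [565.4, 216.2, 219.9]
tool_rot: [3.141, -0.0, 1.282]
force: [-0.1, -1.4, -7.4]
width: 7.0
gripper_force: 60.0
```

play_rows(deltas=[0,0,0.7,0,0,0,0,0,0,1.4,0,0,0,0,0,0,1.4,0,0,0,0])

```text
clock: 23.8
eef_pos: [565.5, 216.3, 219.5]
tool_rot: [3.141, -0.0, 1.282]
force: [-2.4, -2.0, 3.7]
width: 6.8
gripper_force: 61.5
```

play_rows(deltas=[0,0,-0.5,0,0,0,0,0,0,-0.5,0,0,0,0.1,0,0,-0.5,0,0,0,0.2,0,0,-0.5,0,0,0,0.3,0,0,-0.5,0,0,0,0.4,0,0,-0.5,0,0,0,0.4])

```text
clock: 24.55
eef_pos: [565.2, 216.3, 218.9]
tool_rot: [3.142, -0.0, 1.282]
force: [-0.0, 0.8, -0.7]
width: 34.6
gripper_force: 0.0
```

Released with no residual force. Now straight up, then check.

play_rows(deltas=[0,0,-10,0,0,0,0.4,0,0,-25,0,0,0,0.4,0,0,-50,0,0,0,0.4,0,0,-90,0,0,0,0.4,0,0,-120,0,0,0,0.4,0,0,-120,0,0,0,0.4,0,0,-120,0,0,0,0.4,0,0,-120,0,0,0,0.4,0,0,-120,0,0,0,0.4,0,0,-120,0,0,0,0.4])

```text
clock: 25.8
eef_pos: [565.1, 216.2, 338.4]
tool_rot: [-3.141, 0.0, 1.282]
force: [0.8, -0.6, 0.1]
width: 34.2
gripper_force: 0.0
```

```bash
python3 - <<'E'
from h import *
a=get_image("side")[:,:,::-1];b=get_image("scene")[:,:,::-1]
cv2.imwrite("pics/s5.png",np.hstack([cv2.resize(b[130:255,225:325],(400,500),interpolation=cv2.INTER_CUBIC),cv2.resize(a[150:275,210:310],(400,500),interpolation=cv2.INTER_CUBIC)]))
E
```

```text
(no output)
```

View pics/s5.png

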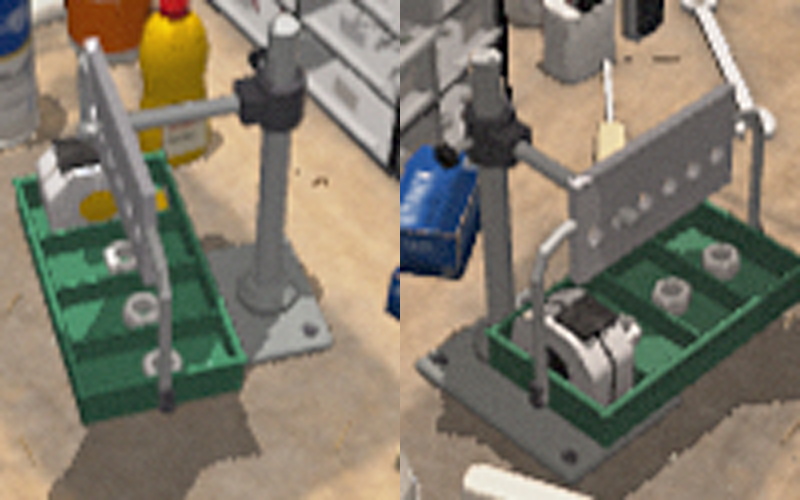

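The caddy hangs on the second hole (625,215 in the side crop), level, with the load in place. I'll let it settle and compare frames for motion.

play_rows(deltas=[0,0,0,0,0,0,0.4,0,0,0,0,0,0,0.4,0,0,0,0,0,0,0.4,0,0,0,0,0,0,0.4,0,0,0,0,0,0,0.4,0,0,0,0,0,0,0.4,0,0,0,0,0,0,0.4,0,0,0,0,0,0,0.4,0,0,0,0,0,0,0.4,0,0,0,0,0,0,0.4])

```text
clock: 27.15
eef_pos: [565.2, 216.3, 338.9]
tool_rot: [3.142, -0.0, 1.282]
force: [0.7, 0.0, 0.9]
width: 34.4
gripper_force: 0.0
```

```bash
python3 - <<'E'
from h import *
p=None
for k in range(5):
    a=get_image("side").astype(float)[160:275,205:315]
    if p is not None: print(np.abs(cv2.GaussianBlur(a-p,(0,0),1.5)).max(), cv2.phaseCorrelate(p.mean(2),a.mean(2)))
    p=a
E
```

```text
3.096276403608087 ((0.02131180108365527, -0.012916329515491043), 0.9927190084992066)
4.249592986460814 ((-0.004855133316013394, 0.009918169540178212), 0.999940884321518)
4.3370213911137006 ((0.0016553641892613769, 0.001542719944986004), 0.9950049773434444)
3.036259196586741 ((0.007369012023509924, 0.003942734244326118), 1.002565439229458)
```

No motion beyond image noise, so I'm handing it in.

```bash
python3 -c "
from cell import *
print(finish_job())"
```

```text
the job is handed in; nothing more can be done
None
```

The caddy hangs still and level on the stud's neck by the second hole from the tape end (33 mm off centre), with the tape measure and nuts still in it and the hand clear; I handed the job in at about 27 s, and the hand-in call did not report a verdict.

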